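# Roll down the long sign plate

### The job

At the stockroom packing bench, take the hand roller from its blue stand and roll the long sign plate (the one with one rounded end) firmly down onto its foam pad: start near its square end and roll straight along the middle to near the rounded end, pressing steadily all the way but never squashing the foam quite flat. Then put the roller back on its stand as it was, and keep the roller off the short plate.

Things in the scene. Friction and masses are not known exactly. Their poses are not given: they have to be found in the camera images.
- roller_handle (a point): Hand roller, 0.47 kg, upright on its stand. Point: centre of its wooden handle, an upright square post 26 x 26 x 75 mm tall, sides square to x and y. x: the way it rolls, y: along the axle, z: up. Below it a steel crossbar (40 mm in x, 130 in y, 8 thick; underside 45.5 mm below the point), then the drum. Not the flat-footed tamper with a like handle.
- drum (a joint): Turn of the roller's black rubber drum on its axle, rad, free and without limits. Drum radius 20 mm, 50 mm long along the roller's y, in a fork 64 mm wide, straight below the handle: axle 73.5 mm, lowest line 93.5 mm below the handle's centre.
- stand_seat (a point): Fixed blue roller stand: two level rails along its x, 90 mm long, 26 wide, 86 mm apart inside, tops 60 mm above the bench. Point: midway between the rails, level with their tops. The roller's crossbar lies across both rails, drum hanging between, 12 mm off the bench; the handle's centre is then 45.5 mm above this point and the roller's x along the stand's x, either way round.
- long_plate_top (a point): The plate to roll: flat aluminium sign plate 220 x 70 x 4 mm, one end square, the other a half-round of radius 35 mm, on a black foam pad on a fixed grey panel 250 x 90 mm. Point: centre of its upper face, 36 mm above the bench when unpressed. x: along its length from the square end (-110 mm) to the rounded tip (+110 mm), y: across, z: up.
- long_plate (a joint): How far the long plate has sunk into its foam, m: 0 unpressed, 0.0135 foam flat. It sinks level wherever pressed and springs back; about 1.8 N starts it, then 1.5 N per mm (11 N at 6 mm). A firm roll sinks it 4 to 8 mm; under 2 mm is too light, 12 mm too much.
- short_plate_top (a point): Bystander plate to leave alone: same make, on a like panel, but 130 x 70 mm and square at both ends. Point: centre of its upper face, 36 mm above the bench; x along its length.
Mind the look-alikes: they are no part of the job. Leave any purple or turquoise look-alike of the part that bears roller_handle alone. What is shaped like the part that bears stand_seat but orange or pink is not meant.

How it is judged:
By the outcome, as a careful person would: the job done as asked, in the order asked, and still so for the second after the job is handed in, with the robot touching nothing.
It also fails if it takes over 64 s, if anything falls off the work surface, if the arm or the gripper's body presses on something with over 40 N, if the wrist force passes 120 N, or if a joint passes its speed limit or range.

### The arm

A 6-joint arm with a two-finger parallel gripper is mounted at the origin on the work surface. World frame = base frame: x ahead of the robot, y to its left, z up, the work surface at z = 0. Lengths are in m, angles in rad, forces in N, time in s.
With the tool pointing down it reaches from about 0.4 to 0.825 m from the base axis. Payload 7 kg.
Tool frame: the origin (TCP) lies on the front face of the gripper's body, between the roots of the fingers; the fingertips stand 66 mm ahead of it and the grasp point (between the pads) lies 47 mm ahead of it; z points along the fingers, x is the direction in which the jaws open and shut, and the axes are right-handed (so a half turn about z gives the same grasp; the last joint's range is limited). The gripper opens to 88 mm and grips with 3 to 60 N. Pads are 19 mm wide; open, the fingers measure 130 mm over their backs; the gripper's body (78 mm by 193 mm) begins 47 mm behind the grasp point.
Start: joints at [1.502, 0.359, 0.012, 0, -1.224, -0.288], TCP at [0.236, 0.632, 0.292] pointing down, gripper open.
Joint ranges: [-3.07, 3.07], [-1.43, 2.12], [-1.02, 1.25], [-3.03, 1.67], [-3.05, -0], [-3.03, 3.03]. Speed limits (rad/s): [2.39, 2.39, 3.01, 3.14, 3.14, 3.14].

### API

Orientations are given as a unit quaternion [x, y, z, w].
In Python, from plant import env, viewer, spotter gives the robot as it stands.
- The arm moves only by the shell command python3 -m inch 'ROWS' [OPENING]. ROWS is JSON, one flat list of numbers, 6 for each row, row after row: the shift along the tool's x, y, z in mm, then the turn, a rotation vector about the tool's x, y, z in degrees. A call has 1 to 5 rows; each row shifts and turns the commanded pose from where the row before left it, along the tool's axes as they then stand; what a row does not reach is not made up. A row lasts 1/12 s, in which the tool goes at most 41.7 mm and 7.16 degrees, less where a joint would pass 70% of its speed; a pose out of reach is approached as far as the arm can. A call is refused whole if a number of a shift passes 41.7 or a number of a turn 7.16, either way. A call with a gripper value outside its range is refused whole. OPENING is the closure, from 0 (fully open) to 1 (shut), set as the call begins (- or left out, the last holds). The fingers move at their own pace and stop on an object; the grip force is fixed at half the most. Time passes only in rows, so rows that do not move let the fingers close. It gives the time, the measured TCP pose, the force and the opening at its end, in the units of the state.
- env.state(): the state, without advancing time (a new reading comes with each control period).
- viewer.snapshot(name): name is "side" or "top"; returns a dict with "color" (420x560x3 uint8, red, green, blue), "depth" (420x560 float32, m along the optical axis (not along the pixel's ray), 0 where there is no reading), "fx", "fy", "cx", "cy" (pixels), "dist" ([k1, k2, p1, p2, k3] as OpenCV has them; the pictures are not rectified), "xyz" and "orientation" of the camera in the world. Camera axes: x right, y down, z forward; pixel columns grow to the right and rows downward; lengths in m; the calibration is good to about 2 mm. A picture is of the moment at which its call begins.
- env.job_done(): hands the job in, once; it reports no verdict.
Trained networks look in a picture, given as the dict that the camera call returned (one of the last four; its "shot" number tells which), for a name from the list of things; names that differ only in an ending like _2 or _b are one class to them, and where a whole thing is asked for, a point or a joint stands for the part that bears it (a point fixed in the world has none). Each returns a list of dicts, best first, with "p" (0 to 1); they miss things now and then, are a little off and sometimes report something else, mostly with a low value. They report only what shows in the picture. A call takes as long as a camera call. They do not tell look-alikes from the thing itself.
- spotter.search_frame(picture, name): "uv" ([column, row] in pixels, amid what is visible of it).
- spotter.mark_of(picture, name): "uv" ([column, row] in pixels: a listed point, or the origin of a listed thing).
The state is a dict: "time_s": time; "joints": joint angles; "qd": joint speeds; "joint_efforts": joint torques, N m; "tool_pos": TCP position; "ee_rot": TCP orientation; "ft_force": force on the tool from outside, world axes, zero at the start; "wrist_torque": the same for the moment, N m; "opening": finger opening in m.
Only numpy, scipy, OpenCV 4.12 (cv2) and the standard library are available. Lean on these libraries where they do the work, as an engineer would, in place of code of your own. Each camera call takes 0.05 s, during which the arm holds its last target. There are 200 camera calls.

## Working session

There is one attempt and no reset: what is moved stays moved. The work goes in short steps, Python scripts to look and compute and a shell command to move; the robot and the scene stay as the last step left them, time stands still between calls to the robot, and variables do not carry over. Pictures are saved under pics/ and viewed, about 8 in all and at most 12, crops included, and the job is handed in when it is done.

```bash
ls; mkdir -p pics
cat > h.py <<'E'
import numpy as np, cv2, json
from scipy.spatial.transform import Rotation as R
from plant import env, viewer, spotter
def K(p): return np.array([[p["fx"],0,p["cx"]],[0,p["fy"],p["cy"]],[0,0,1.]])
def ray(p,uv):
    n=cv2.undistortPoints(np.array([[uv]],float),K(p),np.array(p["dist"],float))[0,0]
    return np.array([n[0],n[1],1.])
def RT(p): return R.from_quat(p["orientation"]).as_matrix(), np.array(p["xyz"])
def at_z(p,uv,z):
    r,t=RT(p); d=r@ray(p,uv); return t+d*(z-t[2])/d[2]
def by_depth(p,uv):
    u,v=int(round(uv[0])),int(round(uv[1])); r,t=RT(p)
    return t+r@(ray(p,uv)*p["depth"][v,u])
def cloud(p):
    h,w=p["depth"].shape; vv,uu=np.mgrid[:h,:w]
    n=cv2.undistortPoints(np.stack([uu,vv],-1).reshape(-1,1,2).astype(float),K(p),np.array(p["dist"],float))[:,0]
    r,t=RT(p); d=p["depth"].reshape(-1,1)
    return (np.c_[n,np.ones(len(n))]*d@r.T+t).reshape(h,w,3)
def proj(p,X):
    r,t=RT(p); rc=r.T
    return cv2.projectPoints(np.array(X,float).reshape(-1,3),cv2.Rodrigues(rc)[0],-rc@t,K(p),np.array(p["dist"],float))[0][:,0]
def save(p,n,crop=None,s=1):
    im=p["color"][...,::-1]
    if crop: u0,v0,u1,v1=crop; im=im[v0:v1,u0:u1]
    cv2.imwrite("pics/"+n,cv2.resize(im,None,fx=s,fy=s,interpolation=cv2.INTER_CUBIC))
E
python3 - <<'E'
from h import *
np.set_printoptions(precision=3,suppress=True)
s=env.state(); print(s)
for c in("top","side"):
    p=viewer.snapshot(c); save(p,c+"0.png"); print(c,p["xyz"],RT(p)[0].tolist(),p["fx"])
    for n in("roller_handle","stand_seat","long_plate_top","short_plate_top","drum"):
        for f in("mark_of","search_frame"):
            for r in getattr(spotter,f)(p,n)[:5]: print(n,f,round(r["p"],2),np.array(r["uv"]),by_depth(p,r["uv"]))
E
```

```text
pics
{'time_s': 0.0, 'joints': array([ 1.502,  0.359,  0.011, -0.   , -1.224, -0.288]), 'qd': array([-0.   ,  0.   , -0.002,  0.001, -0.001,  0.001]), 'joint_efforts': array([  0.   , -58.271,  29.305,   6.998,   0.007,  -0.   ]), 'tool_pos': array([0.236, 0.632, 0.291]), 'ee_rot': array([-0.57 ,  0.821, -0.001, -0.001]), 'ft_force': array([-1.316,  0.653,  0.127]), 'wrist_torque': array([ 0.037,  0.018, -0.03 ]), 'opening': 0.08767958715515763}
top [ 0.324 -0.105  1.243] [[0.021265395889981897, -0.9975633062741642, 0.06644721900125425], [-0.9997721282674283, -0.021342253271586332, -0.000446950677756304], [0.0018639949729613928, -0.06642257297523008, -0.997789841260218]] 432.05161483428105
roller_handle mark_of 0.81 [244.9 152.8] [ 0.55  -0.007  0.142]
roller_handle mark_of 0.75 [249.9 229. ] [ 0.355 -0.024  0.128]
roller_handle mark_of 0.59 [169.3 256.6] [0.28 0.18 0.13]
roller_handle search_frame 0.73 [244.5 156.5] [ 0.548 -0.003  0.107]
roller_handle search_frame 0.61 [171.9 255.4] [0.283 0.175 0.124]
stand_seat mark_of 0.94 [244.5 156.1] [ 0.549 -0.003  0.108]
stand_seat mark_of 0.74 [338.5 277.3] [ 0.227 -0.27   0.007]
stand_seat mark_of 0.69 [401.1 172.7] [ 0.53  -0.447  0.004]
stand_seat search_frame 0.92 [336.7 274.4] [ 0.235 -0.265  0.006]
stand_seat search_frame 0.86 [397.4 175.7] [ 0.521 -0.436  0.003]
stand_seat search_frame 0.55 [249.4 168.1] [ 0.534 -0.009  0.008]
long_plate_top mark_of 0.77 [326.9 169.5] [ 0.529 -0.229  0.041]
short_plate_top mark_of 0.7 [167.  166.1] [0.53  0.22  0.035]
short_plate_top search_frame 0.84 [170.2 164. ] [0.534 0.209 0.044]Traceback (most recent call last):
  File "<stdin>", line 8, in <module>
ValueError: it knows: long_plate_top, roller_handle, short_plate_top, stand_seat
```

View pics/top0.png

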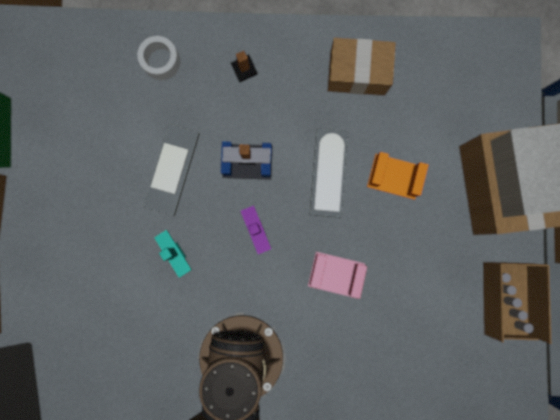

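Run:
```python
from h import *
p=viewer.snapshot("side"); save(p,"side0.png")
p=viewer.snapshot("top"); save(p,"topc.png",(180,100,400,250),3.5)
np.savez("top.npz",xyz=cloud(p),c=p["color"])
```

```text
(no output)
```

View pics/topc.png

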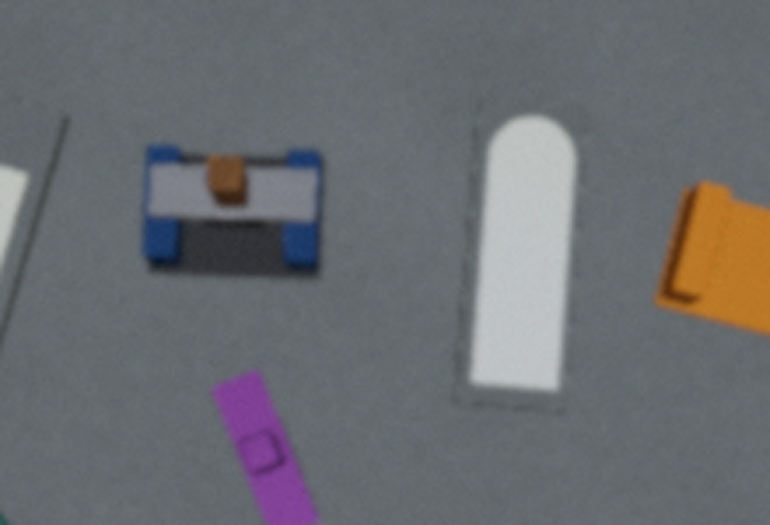

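View pics/side0.png

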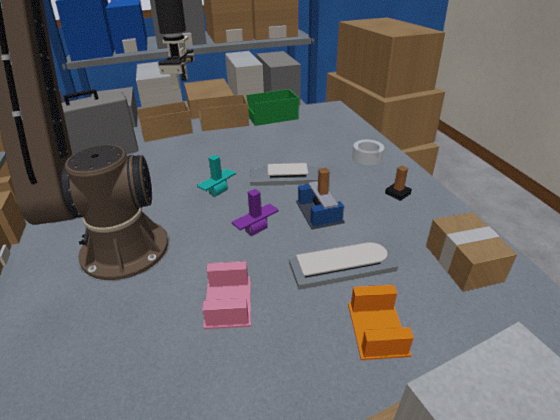

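Candidates in the top view for the roller are the one on the blue stand (245,152), the tamper with a black foot (244,62), purple (255,228) and turquoise (172,253). I choose the one on the blue stand. The long plate is at (329,172) with its rounded end up, towards +x. The orange and pink stands at (398,176) and (338,275) are decoys. Next I measure positions from depth and colour.

Run:
```python
from h import *
np.set_printoptions(precision=4,suppress=True)
p=viewer.snapshot("top"); c=cloud(p); im=p["color"].astype(int); q=viewer.snapshot("side"); cs=cloud(q); ims=q["color"]
hsv=cv2.cvtColor(p["color"],cv2.COLOR_RGB2HSV)
def rect(mask,z,name,pic=p,reg=None):
    m=mask.astype(np.uint8); n,l,st,ce=cv2.connectedComponentsWithStats(m); k=1+np.argmax(st[1:,4]); 
    v,u=np.nonzero(l==k); w=np.array([at_z(pic,(a,b),z)[:2] for a,b in zip(u,v)])
    print(name,len(u),"rect",cv2.minAreaRect((w*1000).astype(np.float32)),"mean",w.mean(0),"zmed",np.median(c[v,u,2]))
reg=np.zeros(hsv.shape[:2],bool); reg[125:225,300:360]=1
rect(reg&(im.min(2)>130),0.036,"plate")
reg[:]=0; reg[135:185,212:280]=1
H,S,V=hsv[...,0],hsv[...,1],hsv[...,2]
bar=reg&(abs(c[...,2]-.068)<.012)&(S<70)&(V>70)
rect(bar,.068,"bar")
rect(reg&(H>100)&(H<130)&(S>120)&(c[...,2]>.05),.06,"rails")
blue=reg&(H>105)&(H<130)&(S>120)&(c[...,2]>.05)
v,u=np.nonzero(blue); w=np.array([at_z(p,(a,b),.06)[:2] for a,b in zip(u,v)]);print("blue all",cv2.minAreaRect((w*1000).astype(np.float32)))
hd=reg&(c[...,2]>.125); v,u=np.nonzero(hd); w=np.array([at_z(p,(a,b),.143)[:2] for a,b in zip(u,v)]); print("handle top",w.mean(0),w.min(0),w.max(0),c[v,u].mean(0))
# side
Hs=cv2.cvtColor(ims,cv2.COLOR_RGB2HSV)
m=(np.hypot(cs[...,0]-.54,cs[...,1]+.003)<.05)&(cs[...,2]>.08); print("side handle pts",m.sum(),np.percentile(cs[m],[2,50,98],axis=0))
for n in("roller_handle","stand_seat","long_plate_top"):
    for f in("mark_of",):
        for r in getattr(spotter,f)(q,n)[:4]: print(n,f,round(r["p"],2),np.array(r["uv"]),at_z(q,r["uv"],{"r":.1055,"s":.06,"l":.036}[n[0]]))
        for r in getattr(spotter,f)(p,n)[:2]: print(n,f,round(r["p"],2),np.array(r["uv"]),at_z(p,r["uv"],{"r":.1055,"s":.06,"l":.036}[n[0]]))
```

```text
plate 1970 rect ((524.1337890625, -237.09698486328125), (73.40630340576172, 221.48928833007812), 86.58683013916016) mean [ 0.5207 -0.2368] zmed 0.03617636829158277
bar 590 rect ((559.9285888671875, -4.083076477050781), (132.09780883789062, 42.22904586791992), 89.35081481933594) mean [ 0.5596 -0.0056] zmed 0.06802916804023085
rails 101 rect ((523.373291015625, -57.70309829711914), (27.836618423461914, 24.85793113708496), 1.2522107362747192) mean [ 0.5235 -0.0569] zmed 0.0600548677522621
blue all ((552.8252563476562, -2.4449615478515625), (135.14390563964844, 86.9788818359375), 89.80595397949219)
handle top [ 0.5565 -0.0042] [ 0.4702 -0.0954] [0.5952 0.075 ] [ 0.535  -0.0139  0.2595]
side handle pts 262 [[ 0.549  -0.021   0.0815]
 [ 0.5581 -0.0172  0.1175]
 [ 0.5738  0.0034  0.1439]]
roller_handle mark_of 0.76 [323.1 179.8] [0.5648 0.0012 0.1055]
roller_handle mark_of 0.66 [254.8 202. ] [ 0.3562 -0.0468  0.1055]
roller_handle mark_of 0.79 [243.8 154.5] [ 0.5533 -0.0009  0.1055]
roller_handle mark_of 0.73 [250.9 228.9] [ 0.356  -0.0249  0.1055]
stand_seat mark_of 0.9 [222.5 282.8] [ 0.23   -0.2604  0.06  ]
stand_seat mark_of 0.57 [382.8 308. ] [ 0.5258 -0.4261  0.06  ]
stand_seat mark_of 0.97 [400.1 172.9] [ 0.5202 -0.4287  0.06  ]
stand_seat mark_of 0.92 [245.6 157.1] [ 0.5553 -0.002   0.06  ]
long_plate_top mark_of 0.63 [339.2 258.4] [ 0.513  -0.2414  0.036 ]
long_plate_top mark_of 0.95 [329.8 169.9] [ 0.5287 -0.2379  0.036 ]
long_plate_top mark_of 0.46 [166.  166.4] [0.5284 0.2228 0.036 ]
```

```bash
python3 - <<'E'
import numpy as np
d=np.load("top.npz"); c=d["xyz"]; 
b=c[40:100,328:396].reshape(-1,3); b=b[b[:,2]>.03]; print("box",np.percentile(b,[1,50,99],axis=0).round(3))
E
python3 -m inch '[0,0,0,0,0,7,0,0,0,0,0,7,0,0,0,0,0,7,0,0,0,0,0,7,0,0,0,0,0,7]' 0
python3 -m inch '[0,0,0,0,0,7,0,0,0,0,0,7,0,0,0,0,0,7,0,0,0,0,0,7,0,0,0,0,0,7]'
python3 -m inch '[-16,-32,0,0,0,0,-16,-32,0,0,0,0,-16,-32,0,0,0,0,-16,-32,0,0,0,0,-16,-32,0,0,0,0]'
python3 -m inch '[-16,-32,0,0,0,0,-16,-32,0,0,0,0,-16,-32,0,0,0,0,-16,-32,0,0,0,0,-16,-32,0,0,0,0]'
python3 -m inch '[-16,-32,0,0,0,0,-16,-32,0,0,0,0,-16,-32,0,0,0,0,-16,-32,0,0,0,0,-16,-32,0,0,0,0]'
python3 -m inch '[-16,-32,0,0,0,0,-16,-32,0,0,0,0,-16,-32,0,0,0,0,0,0,0,0,0,0,0,0,0,0,0,0]'
```

```text
box [[ 0.756 -0.399  0.033]
 [ 0.809 -0.315  0.09 ]
 [ 0.878 -0.228  0.096]]
time_s: 1.37
tool_pos: [0.2358, 0.6325, 0.2922]
ee_rot: [-0.294, 0.956, 0.0, 0.0]
ft_force: [-0.0, -0.1, -0.4]
opening: 0.0875
time_s: 1.78
tool_pos: [0.2358, 0.6325, 0.2921]
ee_rot: [0.007, 1.0, -0.0, -0.0]
ft_force: [-0.1, 0.3, -0.9]
opening: 0.0878
time_s: 2.2
tool_pos: [0.315, 0.4703, 0.2922]
ee_rot: [0.004, 1.0, 0.0, 0.0]
ft_force: [1.6, 0.2, 0.8]
opening: 0.0875
time_s: 2.62
tool_pos: [0.3937, 0.3096, 0.2925]
ee_rot: [0.004, 1.0, 0.0, 0.0]
ft_force: [0.9, 0.6, -0.1]
opening: 0.0878
time_s: 3.03
tool_pos: [0.4725, 0.149, 0.2926]
ee_rot: [0.004, 1.0, 0.0, 0.0]
ft_force: [0.6, 1.1, -0.1]
opening: 0.0875
time_s: 3.45
tool_pos: [0.5198, 0.0524, 0.292]
ee_rot: [0.006, 1.0, -0.0, -0.0]
ft_force: [0.2, 0.4, -0.6]
opening: 0.0877
```

```bash
python3 -m inch '[-20,-28,0,0,0,0,-19,-28,0,0,0,0,0,0,30,0,0,0,0,0,20,0,0,0,0,0,0,0,0,0]'
python3 - <<'E'
from h import *
np.set_printoptions(precision=4,suppress=True)
s=env.state(); print(s["tool_pos"],s["ee_rot"])
q=viewer.snapshot("side"); save(q,"side1.png",(270,80,400,240),4); cs=cloud(q)
m=(np.hypot(cs[...,0]-.559,cs[...,1]+.004)<.04)&(cs[...,2]>.08)&(cs[...,2]<.15); print(np.percentile(cs[m],[2,50,98],axis=0))
# predicted handle centreline ends for hypothesis
print(proj(q,[[.559,-.004,.143],[.559,-.004,.068],[.559,-.004,.1055]]), proj(q,[s["tool_pos"]-[0,0,.066]]))
E
```

```text
time_s: 3.87
tool_pos: [0.5556, -0.002, 0.2381]
ee_rot: [0.004, 1.0, -0.0, -0.003]
ft_force: [-1.1, 0.1, -1.3]
opening: 0.0876
[ 0.5556 -0.002   0.2381] [ 0.0043  1.     -0.0004 -0.0034]
[[ 0.5487 -0.0211  0.0824]
 [ 0.5582 -0.0169  0.1175]
 [ 0.5739  0.0035  0.1435]]
[[322.4856 169.3356]
 [321.2422 192.3075]
 [321.8553 181.0466]] [[321.5437 159.7792]]
```

View pics/side1.png

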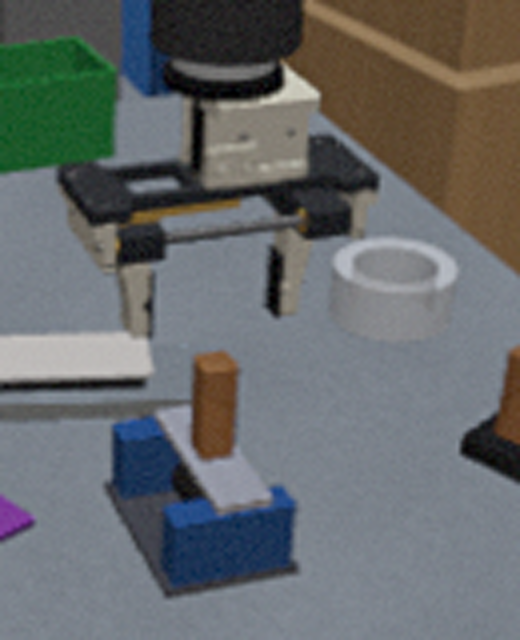

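The crop shows the handle at about (324,181) in the side view, upright on the blue stand, with the open fingers straddling it along x. I shift +5 mm in x and -2 mm in y, then descend.

```bash
python3 -m inch '[-5,-2,0,0,0,0,0,0,25,0,0,0,0,0,25,0,0,0,0,0,20,0,0,0,0,0,14,0,0,0]'
python3 -m inch '[0,0,0,0,0,0,0,0,0,0,0,0]'
python3 -m inch '[0,0,0,0,0,0,0,0,0,0,0,0,0,0,0,0,0,0,0,0,0,0,0,0,0,0,0,0,0,0]' 1
python3 -m inch '[0,0,0,0,0,0,0,0,0,0,0,0,0,0,0,0,0,0,0,0,0,0,0,0,0,0,0,0,0,0]'
python3 -c "
from h import *
s=env.state();print(s['tool_pos'],s['ee_rot'],s['wrist_torque'])
q=viewer.snapshot('top'); save(q,'top2.png',(200,120,350,230),5)"
```

```text
time_s: 4.33
tool_pos: [0.5635, -0.0032, 0.1584]
ee_rot: [0.003, 1.0, 0.0, 0.001]
ft_force: [-0.1, -0.2, -0.0]
opening: 0.0877
time_s: 4.5
tool_pos: [0.5637, -0.0035, 0.1594]
ee_rot: [0.003, 1.0, -0.0, 0.001]
ft_force: [1.8, -0.2, 0.2]
opening: 0.0876
time_s: 4.92
tool_pos: [0.5631, -0.0041, 0.1588]
ee_rot: [0.004, 1.0, 0.0, 0.001]
ft_force: [0.8, -0.5, 0.5]
opening: 0.0596
time_s: 5.33
tool_pos: [0.5626, -0.0042, 0.1581]
ee_rot: [0.004, 1.0, -0.0, -0.0]
ft_force: [-4.7, 0.1, 3.4]
opening: 0.0265
[ 0.56258192 -0.00420078  0.1580852 ] [ 3.92766308e-03  9.99992211e-01 -1.02646967e-04 -3.74978498e-04] [ 0.25666818  1.91470889 -0.0731563 ]
```

```bash
python3 -m inch '[0,0,-5,0,0,0,0,0,-20,0,0,0,0,0,-25,0,0,0,0,0,-30,0,0,0,0,0,-10,0,0,0]'
python3 -m inch '[0,0,0,0,0,0,0,0,0,0,0,0,0,0,0,0,0,0]'
python3 -c "
from h import *
s=env.state();print(s['tool_pos'],s['ee_rot'],s['wrist_torque'],s['ft_force'],s['joints'])
q=viewer.snapshot('side'); save(q,'side2.png',(260,60,410,240),3.3)
q=viewer.snapshot('top'); im=q['color']; hsv=cv2.cvtColor(im,cv2.COLOR_RGB2HSV)
reg=np.zeros(im.shape[:2],bool); reg[125:195,205:290]=1
m=reg&(hsv[...,0]>105)&(hsv[...,0]<130)&(hsv[...,1]>120); c=cloud(q); m&=(c[...,2]>.05)&(c[...,2]<.07)
v,u=np.nonzero(m); w=np.array([at_z(q,(a,b),.06)[:2] for a,b in zip(u,v)]); print(cv2.minAreaRect((w*1000).astype(np.float32)))
save(q,'top3.png',(200,110,350,220),5)
"
```

```text
time_s: 5.8
tool_pos: [0.5642, -0.004, 0.2521]
ee_rot: [0.004, 1.0, 0.0, 0.002]
ft_force: [1.0, 0.1, -2.5]
opening: 0.0255
time_s: 6.05
tool_pos: [0.5617, -0.0042, 0.2462]
ee_rot: [0.004, 1.0, -0.0, -0.002]
ft_force: [-0.2, -0.8, -4.4]
opening: 0.0258
[ 0.56171286 -0.00420662  0.24617593] [ 4.13613786e-03  9.99990275e-01 -7.30216184e-05 -1.52881118e-03] [ 0.04021647 -0.03541703  0.01091065] [-0.22719863 -0.79460405 -4.43974228] [ 3.40436158e-01  2.10360884e-01 -3.04668917e-01 -1.02715449e-03
 -1.05869398e+00 -3.48203840e-01]
((543.0706176757812, -3.3870697021484375), (69.72268676757812, 132.5784454345703), 1.3093984127044678)
```

View pics/side2.png

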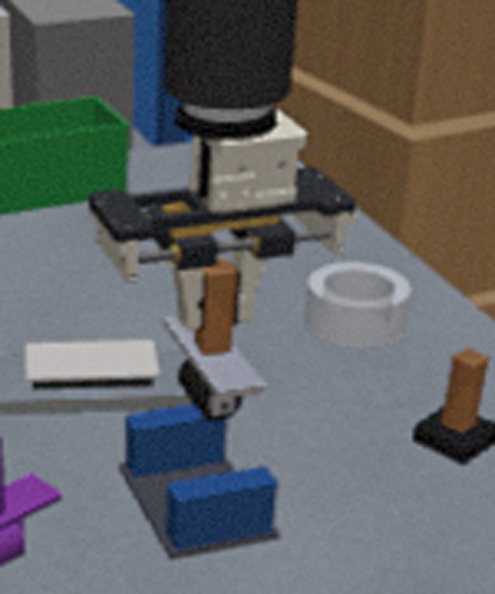

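Roller is held upright with its drum clear of the stand. Next I carry it over the plate's square end and turn it to the plate's heading of about -3.4°.

```bash
python3 -m inch '[16,-28,0,0,0,0,16,-28,0,0,0,0,16,-28,0,0,0,0,16,-28,0,0,0,0,16,-28,0,0,0,0]'
python3 -m inch '[17,-29,0,0,0,0,17,-29,0,0,0,0,17,-29,0,0,0,0,0,0,0,0,0,2.9,0,0,0,0,0,0]'
python3 -m inch '[0,0,20,0,0,0,0,0,20,0,0,0,0,0,7,0,0,0,0,0,0,0,0,0,0,0,0,0,0,0]'
cat > m.py <<'E'
from h import *
np.set_printoptions(precision=4,suppress=True)
s=env.state(); print(s["tool_pos"],s["ee_rot"],s["ft_force"],"yaw",2*np.degrees(np.arctan2(s["ee_rot"][1],s["ee_rot"][0])))
E
python3 - <<'E'
from m import *
q=viewer.snapshot("side"); save(q,"side3.png",(270,170,410,290),5)
p=viewer.snapshot("top"); save(p,"top4.png",(270,110,390,230),5)
im=p["color"].astype(int); reg=np.zeros(im.shape[:2],bool); reg[125:225,300:360]=1
# plate far part width/heading from row-wise edges at z .036
m=reg&(im.min(2)>120); rows=[]
for v in range(135,185):
    u=np.nonzero(m[v])[0]
    if len(u)>10: a=at_z(p,(u[0]-.5,v),.036);b=at_z(p,(u[-1]+.5,v),.036); rows.append([*(a+b)[:2]/2,a[1]-b[1]])
rows=np.array(rows); print(rows[::6])
k=(rows[:,0]<.59)&(rows[:,0]>.51); f=np.polyfit(rows[k,0],rows[k,1],1); print("axis",f,np.degrees(np.arctan(f[0])), "y at .525",np.polyval(f,.525),"xmax",rows[:,0].max())
E
```

```text
time_s: 6.57
tool_pos: [0.4803, -0.1445, 0.2469]
ee_rot: [0.004, 1.0, -0.0, -0.001]
ft_force: [0.6, 0.4, -3.6]
opening: 0.026
time_s: 6.98
tool_pos: [0.4286, -0.2313, 0.2471]
ee_rot: [0.032, 0.999, 0.0, -0.001]
ft_force: [0.1, 0.6, -4.6]
opening: 0.0257
time_s: 7.4
tool_pos: [0.4304, -0.2297, 0.201]
ee_rot: [0.028, 1.0, -0.0, -0.001]
ft_force: [0.2, -1.0, -3.0]
opening: 0.0258
[ 0.4304 -0.2297  0.201 ] [ 0.0284  0.9996 -0.0001 -0.0007] [ 0.2341 -1.0116 -2.9826] yaw 176.74945643556393
[[ 0.6283 -0.2412  0.0509]
 [ 0.6111 -0.2414  0.0734]
 [ 0.594  -0.2417  0.079 ]]
axis [ 2.6221 -1.7843] 69.12465942068474 y at .525 -0.40772474262996794 xmax 0.6283153127366198
```

View pics/side3.png

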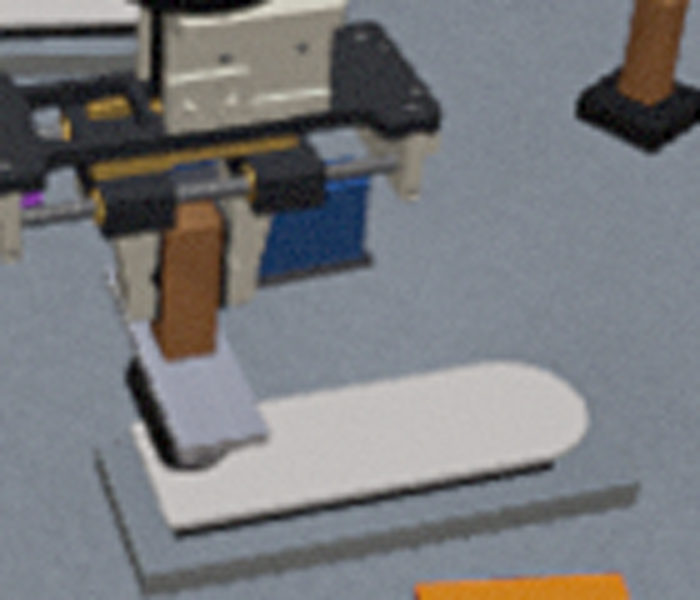

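Run:
```python
from m import *
p=viewer.snapshot("top"); im=np.load("top.npz")["c"].astype(int)
g=im.min(2); reg=np.zeros(g.shape,bool); reg[125:225,300:360]=1
hi=np.percentile(g[reg],90); lo=np.percentile(g[reg],30); th=(hi+lo)/2; print(hi,lo)
m=(reg&(g>th)); rows=[]
for v in range(130,218):
    u=np.nonzero(m[v])[0]
    if len(u)>15:
        l,r=u[0],u[-1]
        ul=l-(g[v,l]-th)/(g[v,l]-g[v,l-1]); ur=r+(g[v,r]-th)/(g[v,r]-g[v,r+1])
        a=at_z(p,(ul,v),.036);b=at_z(p,(ur,v),.036); rows.append([*(a+b)[:2]/2,a[1]-b[1]])
rows=np.array(rows); print(rows[::12],rows[-1]); k=(rows[:,0]<.59)&(rows[:,0]>.43); f=np.polyfit(rows[k,0],rows[k,1],1)
print("axis deg",np.degrees(np.arctan(f[0])),"y@.43,.525,.62",np.polyval(f,[.43,.525,.62]))
v=np.nonzero(m.any(1))[0]; 
for vv in (v[0]-.5,v[-1]+.5): print(at_z(p,(329 if vv<180 else 325,vv),.036))
```

```text
[ 0.431  -0.2299  0.202 ] [ 0.0286  0.9996 -0.0002  0.0006] [ 0.3965 -0.2528 -4.0244] yaw 176.7277686303655
190.0 100.0
[[ 0.6254 -0.241   0.047 ]
 [ 0.5911 -0.2409  0.0711]
 [ 0.5569 -0.2388  0.0711]
 [ 0.5227 -0.2366  0.0717]
 [ 0.4887 -0.2346  0.0713]
 [ 0.4547 -0.2326  0.0711]
 [ 0.4209 -0.2309  0.0701]] [ 0.4182 -0.2327  0.0665]
axis deg -3.4954300567123875 y@.43,.525,.62 [-0.2311 -0.2369 -0.2427]
[ 0.6353 -0.234   0.036 ]
[ 0.411  -0.2261  0.036 ]
```

Plate spans x of about .413 to .634, with its axis at -3.5° and y=-.2311 at the start. Next, a small correction and a gentle lowering.

```bash
python3 -m inch '[3,-1,0,0,0,0.2,0,0,9,0,0,0,0,0,7,0,0,0,0,0,0,0,0,0,0,0,0,0,0,0]'
python3 -m inch '[0,0,0,0,0,0,0,0,0,0,0,0,0,0,0,0,0,0]'; python3 m.py
```

```text
time_s: 7.97
tool_pos: [0.4265, -0.2309, 0.1845]
ee_rot: [0.031, 1.0, 0.0, -0.001]
ft_force: [0.3, -0.8, -4.0]
opening: 0.026
time_s: 8.22
tool_pos: [0.4272, -0.2309, 0.1853]
ee_rot: [0.031, 1.0, -0.0, 0.0]
ft_force: [1.8, 0.5, -4.2]
opening: 0.0259
[ 0.4272 -0.2309  0.1853] [ 0.0309  0.9995 -0.      0.0002] [ 1.8224  0.5204 -4.2005] yaw 176.45923392572638
```

```bash
python3 -m inch '[0,0,2,0,0,0,0,0,2,0,0,0,0,0,0,0,0,0,0,0,0,0,0,0]'; python3 m.py
```

```text
time_s: 8.55
tool_pos: [0.4272, -0.231, 0.1813]
ee_rot: [0.031, 1.0, -0.0, 0.0]
ft_force: [0.1, 0.2, -0.6]
opening: 0.0259
[ 0.4272 -0.231   0.1813] [ 0.0308  0.9995 -0.0001  0.0002] [ 0.1454  0.2287 -0.6488] yaw 176.4662501789976
```

```bash
python3 -m inch '[0,0,2.5,0,0,0,0,0,2.5,0,0,0,0,0,0,0,0,0,0,0,0,0,0,0]'; python3 m.py
```

```text
time_s: 8.88
tool_pos: [0.4277, -0.231, 0.1767]
ee_rot: [0.031, 1.0, -0.0, 0.001]
ft_force: [0.4, 0.2, 4.8]
opening: 0.0262
[ 0.4277 -0.231   0.1767] [ 0.0307  0.9995 -0.0002  0.0007] [0.4279 0.1601 4.8042] yaw 176.48140194001417
```

```bash
python3 -m inch '[-3,0,0.5,0,0,0,-5,0,0,0,0,0,-6,0,0,0,0,0,-6,0,0,0,0,0,-6,0,0,0,0,0]'; python3 m.py
```

```text
time_s: 9.3
tool_pos: [0.4539, -0.2327, 0.1764]
ee_rot: [0.031, 1.0, -0.0, 0.001]
ft_force: [-0.9, 0.5, 6.1]
opening: 0.026
[ 0.4539 -0.2327  0.1764] [ 0.0307  0.9995 -0.0002  0.0007] [-0.8768  0.4744  6.093 ] yaw 176.48340960035452
```

```bash
python3 -m inch '[-6,0,0,0,0,0,-6,0,0,0,0,0,-6,0,0,0,0,0,-6,0,0,0,0,0,-6,0,0,0,0,0]'; python3 m.py
```

```text
time_s: 9.72
tool_pos: [0.4839, -0.2345, 0.1764]
ee_rot: [0.031, 1.0, -0.0, 0.001]
ft_force: [-0.7, 0.8, 5.4]
opening: 0.0258
[ 0.4839 -0.2345  0.1764] [ 0.0307  0.9995 -0.0003  0.0007] [-0.7269  0.7771  5.4226] yaw 176.48490434527432
```

```bash
R='x'; python3 -m inch '[-6,0,0,0,0,0,-6,0,0,0,0,0,-6,0,0,0,0,0,-6,0,0,0,0,0,-6,0,0,0,0,0]'; python3 -m inch '[-6,0,0,0,0,0,-6,0,0,0,0,0,-6,0,0,0,0,0,-6,0,0,0,0,0,-6,0,0,0,0,0]'; python3 m.py
```

```text
time_s: 10.13
tool_pos: [0.5138, -0.2363, 0.1764]
ee_rot: [0.031, 1.0, -0.0, 0.001]
ft_force: [-0.3, 1.2, 6.0]
opening: 0.0254
time_s: 10.55
tool_pos: [0.5437, -0.2382, 0.1765]
ee_rot: [0.031, 1.0, -0.0, 0.001]
ft_force: [-0.9, 1.1, 6.7]
opening: 0.0258
[ 0.5437 -0.2382  0.1765] [ 0.0307  0.9995 -0.0003  0.0007] [-0.9455  1.1108  6.7183] yaw 176.4823065743383
```

```bash
python3 -m inch '[-6,0,0,0,0,0,-6,0,0,0,0,0,-6,0,0,0,0,0,-6,0,0,0,0,0,-6,0,0,0,0,0]'; python3 -m inch '[-6,0,0,0,0,0,-6,0,0,0,0,0,-6,0,0,0,0,0,-6,0,0,0,0,0,-6,0,0,0,0,0]'; python3 m.py
```

```text
time_s: 10.97
tool_pos: [0.5737, -0.24, 0.1765]
ee_rot: [0.031, 1.0, -0.0, 0.001]
ft_force: [-1.6, 1.8, 6.7]
opening: 0.0257
time_s: 11.38
tool_pos: [0.6037, -0.2419, 0.1765]
ee_rot: [0.031, 1.0, -0.0, 0.001]
ft_force: [0.4, 0.0, 5.6]
opening: 0.0258
[ 0.6037 -0.2419  0.1765] [ 0.0307  0.9995 -0.0002  0.0009] [0.3636 0.0262 5.5858] yaw 176.48176765961884
```

```bash
python3 -m inch '[-6,0,0,0,0,0,-5,0,0,0,0,0,-3,0,0,0,0,0,0,0,0,0,0,0,0,0,0,0,0,0]'
python3 - <<'E'
from m import *
q=viewer.snapshot("side"); save(q,"side4.png",(270,170,410,290),5)
E
python3 -m inch '[0,0,-10,0,0,0,0,0,-20,0,0,0,0,0,-30,0,0,0,0,0,-20,0,0,0,0,0,0,0,0,0]'; python3 -m inch '[0,0,0,0,0,0,0,0,0,0,0,0]'
python3 m.py
```

```text
time_s: 11.8
tool_pos: [0.6177, -0.2427, 0.1764]
ee_rot: [0.031, 1.0, -0.0, 0.001]
ft_force: [0.6, 0.5, 4.6]
opening: 0.0261
[ 0.6177 -0.2427  0.1764] [ 0.0306  0.9995 -0.0003  0.001 ] [0.6167 0.5385 4.5689] yaw 176.4882080083255
time_s: 12.27
tool_pos: [0.6182, -0.2432, 0.2605]
ee_rot: [0.031, 1.0, -0.001, 0.003]
ft_force: [1.2, -1.0, -2.7]
opening: 0.0257
time_s: 12.43
tool_pos: [0.6157, -0.2422, 0.2541]
ee_rot: [0.031, 1.0, 0.001, -0.001]
ft_force: [-0.1, 0.3, -4.6]
opening: 0.0256
[ 0.6157 -0.2422  0.2541] [ 0.0311  0.9995  0.0006 -0.0013] [-0.0997  0.3124 -4.6498] yaw 176.4301274910338
```

View pics/side4.png

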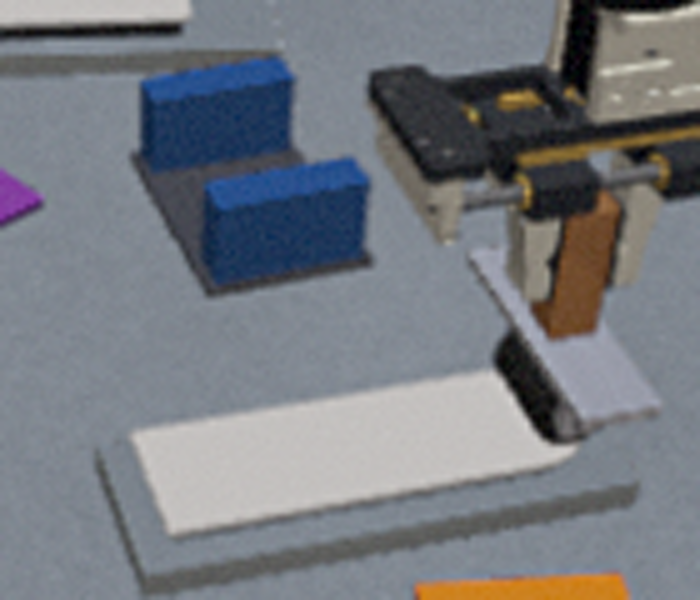

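The roller is near the rounded end with the plate pressed down level. The stand is now unobstructed, so I measure it for the return.

Run:
```python
from m import *
def blue(q,reg):
    hsv=cv2.cvtColor(q["color"],cv2.COLOR_RGB2HSV); c=cloud(q)
    return reg&(hsv[...,0]>105)&(hsv[...,0]<130)&(hsv[...,1]>110), c
for cam,b in(("top",(205,125,290,195)),("side",(290,170,360,240))):
    q=viewer.snapshot(cam); reg=np.zeros(q["depth"].shape,bool); reg[b[1]:b[3],b[0]:b[2]]=1
    m,c=blue(q,reg); m&=abs(c[...,2]-.06)<.006
    n,l,st,_=cv2.connectedComponentsWithStats(m.astype(np.uint8))
    cs=[]
    for k in range(1,n):
        if st[k,4]<30: continue
        v,u=np.nonzero(l==k); w=np.array([at_z(q,(a,e),.06)[:2] for a,e in zip(u,v)])
        r=cv2.minAreaRect((w*1000).astype(np.float32)); print(cam,st[k,4],np.round(r[0],1),np.round(r[1],1),round(r[2],1),w.mean(0)); cs.append(r[0])
    print(cam,"mid",np.mean(cs,0))
    for r in spotter.mark_of(q,"stand_seat")[:3]: print(round(r["p"],2),at_z(q,r["uv"],.06))
```

```text
[ 0.6157 -0.2422  0.2541] [ 0.0311  0.9995  0.0006 -0.0013] [-0.0997  0.3124 -4.6498] yaw 176.4301274910338
top 74 [553.  -61.8] [ 8.5 87.2] 86.2 [ 0.5611 -0.0619]
top mid [553.0021 -61.831 ]
0.88 [ 0.5202 -0.4393  0.06  ]
0.75 [ 0.2354 -0.2636  0.06  ]
side 174 [553.4  45. ] [34.8 89.6] 89.3 [0.5526 0.0464]
side 215 [552.7 -65.8] [32.9 89.4] 88.4 [ 0.5521 -0.0652]
side mid [553.0441 -10.3725]
0.94 [ 0.2265 -0.2618  0.06  ]
0.82 [0.551  0.0038 0.06  ]
0.76 [ 0.517  -0.4313  0.06  ]
```

```bash
python3 -m inch '[0,0,0,0,0,-3,7,29,0,0,0,0,7,29,0,0,0,0,7,29,0,0,0,0,7,29,0,0,0,0]'
python3 -m inch '[7,29,0,0,0,0,8,30,0,0,0,0,8,31,0,0,0,0,8,31,0,0,0,0,0,0,0,0,0,0]'; python3 -m inch '[0,0,0,0,0,0,0,0,0,0,0,0,0,0,0,0,0,0]'
python3 m.py
```

```text
time_s: 13.05
tool_pos: [0.589, -0.1254, 0.2547]
ee_rot: [0.005, 1.0, -0.0, -0.001]
ft_force: [0.7, 0.3, -3.2]
opening: 0.0258
time_s: 13.47
tool_pos: [0.5587, -0.0011, 0.2553]
ee_rot: [0.003, 1.0, 0.001, -0.0]
ft_force: [-0.4, -1.5, -5.3]
opening: 0.0258
time_s: 13.72
tool_pos: [0.56, -0.0057, 0.2553]
ee_rot: [0.005, 1.0, -0.0, -0.0]
ft_force: [0.2, -0.7, -3.5]
opening: 0.0257
[ 0.56   -0.0057  0.2553] [ 0.005   1.     -0.0002 -0.0003] [ 0.235  -0.7444 -3.5372] yaw 179.42526190786086
```

```bash
python3 -m inch '[1,1.5,20,0,0,0,0,0,25,0,0,0,0,0,25,0,0,0,0,0,15,0,0,0,0,0,0,0,0,0]'; python3 -m inch '[0,0,4,0,0,0,0,0,0,0,0,0,0,0,0,0,0,0]'
python3 - <<'E'
from m import *
q=viewer.snapshot("side"); save(q,"side5.png",(270,90,400,240),4)
E
```

```text
time_s: 14.13
tool_pos: [0.557, -0.0052, 0.1669]
ee_rot: [0.006, 1.0, -0.001, -0.003]
ft_force: [-0.6, 0.2, -5.1]
opening: 0.0261
time_s: 14.38
tool_pos: [0.5597, -0.0038, 0.1677]
ee_rot: [0.005, 1.0, 0.0, 0.001]
ft_force: [0.2, -0.5, -3.9]
opening: 0.0258
[ 0.5597 -0.0038  0.1677] [0.0049 1.     0.0001 0.0008] [ 0.1706 -0.472  -3.8542] yaw 179.43550520845085
```

View pics/side5.png

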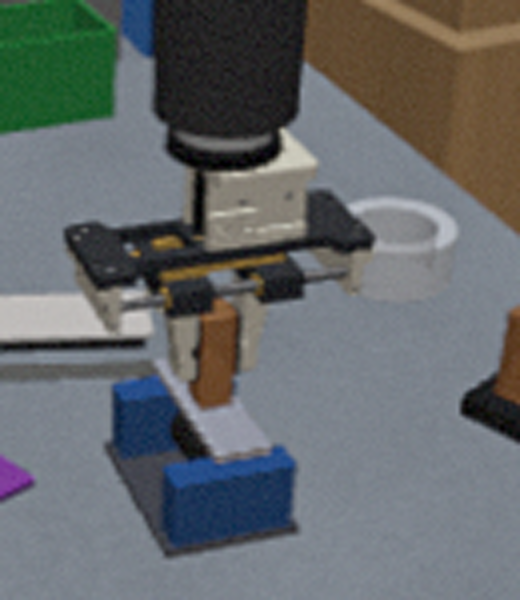

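The drum hangs between the rails with the crossbar just above both of them. I lower it the last ~10 mm, feeling for contact.

```bash
python3 -m inch '[0,0,4,0,0,0,0,0,3,0,0,0,0,0,0,0,0,0,0,0,0,0,0,0]'; python3 -m inch '[0,0,2,0,0,0,0,0,0,0,0,0,0,0,0,0,0,0]'; python3 m.py
```

```text
time_s: 14.77
tool_pos: [0.5588, -0.0036, 0.1596]
ee_rot: [0.005, 1.0, -0.0, -0.0]
ft_force: [-0.0, 0.3, -3.5]
opening: 0.0259
time_s: 15.02
tool_pos: [0.5593, -0.0036, 0.1581]
ee_rot: [0.005, 1.0, -0.0, 0.0]
ft_force: [-0.4, -0.8, 0.7]
opening: 0.0261
[ 0.5593 -0.0036  0.1581] [ 0.0046  1.     -0.0001  0.0004] [-0.3829 -0.8047  0.6742] yaw 179.47274094951445
```

```bash
python3 -m inch '[0,0,0,0,0,0,0,0,0,0,0,0,0,0,0,0,0,0,0,0,0,0,0,0,0,0,0,0,0,0]' 0; python3 -m inch '[0,0,0,0,0,0,0,0,0,0,0,0,0,0,0,0,0,0,0,0,0,0,0,0,0,0,0,0,0,0]'
```

```text
time_s: 15.43
tool_pos: [0.559, -0.0035, 0.1577]
ee_rot: [0.005, 1.0, 0.0, 0.0]
ft_force: [-0.2, 0.0, 0.6]
opening: 0.0536
time_s: 15.85
tool_pos: [0.559, -0.0036, 0.1577]
ee_rot: [0.005, 1.0, -0.0, -0.0]
ft_force: [-0.1, -0.3, -1.0]
opening: 0.0852
```

```bash
python3 -m inch '[0,0,-10,0,0,0,0,0,-20,0,0,0,0,0,-30,0,0,0,0,0,-30,0,0,0,0,0,-30,0,0,0]'; python3 -m inch '[20,0,-10,0,0,0,30,0,0,0,0,0,35,0,0,0,0,0,30,0,0,0,0,0,0,0,0,0,0,0]'; python3 -m inch '[0,0,0,0,0,0,0,0,0,0,0,0]'
python3 - <<'E'
from m import *
q=viewer.snapshot("side"); save(q,"side6.png",(250,130,410,290),3.7); cs=cloud(q)
m=(np.hypot(cs[...,0]-.559,cs[...,1]+.004)<.04)&(cs[...,2]>.08)&(cs[...,2]<.15); print(np.percentile(cs[m],[2,50,98],axis=0))
E
```

```text
time_s: 16.27
tool_pos: [0.5587, -0.0037, 0.2798]
ee_rot: [0.005, 1.0, -0.0, 0.0]
ft_force: [1.8, 0.8, -1.0]
opening: 0.0876
time_s: 16.68
tool_pos: [0.4394, -0.0033, 0.2887]
ee_rot: [0.005, 1.0, 0.001, 0.0]
ft_force: [-1.1, -0.3, -0.1]
opening: 0.0878
time_s: 16.85
tool_pos: [0.4443, -0.0023, 0.2888]
ee_rot: [0.004, 1.0, 0.0, 0.001]
ft_force: [0.3, 0.7, -0.2]
opening: 0.0878
[ 0.4443 -0.0023  0.2888] [0.0044 1.     0.0003 0.001 ] [ 0.3256  0.723  -0.1867] yaw 179.49312735480896
[[ 0.5467 -0.0208  0.0812]
 [ 0.5564 -0.0164  0.1164]
 [ 0.5717  0.0039  0.1435]]
```

View pics/side6.png

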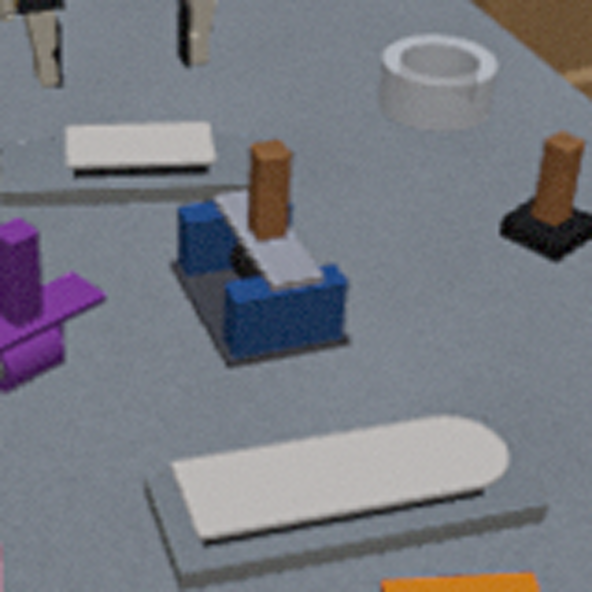

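The roller sits upright on the stand, within about 2 mm of where it started. The plate has sprung back and the gripper is clear, so I hand the job in.

```bash
python3 -c "
from plant import env
print(env.job_done(), env.state()['time_s'])"
```

```text
the job is handed in; nothing more can be done
the job is handed in; nothing more can be done
```

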